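# Open the child-locked biscuit box

### The arm

A 6-joint arm with a two-finger parallel gripper is mounted at the origin on a cart in front of the work surface, level with it; the furniture and walls round the work are solid. World frame = base frame: x ahead of the robot, y to its left, z up, the work surface at z = 0. Lengths are in m, angles in rad, forces in N, time in s.
With the tool pointing down it reaches from about 0.35 to 0.85 m from the base axis. Payload 8.1 kg.
Tool frame: the origin (TCP) lies midway between the tips of the shut fingers; the grasp point (between the pads) lies 19 mm behind it (grasp_offset is the distance from the TCP to the grasp point, in m); y points along the fingers, z is the direction in which the jaws open and shut, and the axes are right-handed (so a half turn about y gives the same grasp; the last joint's range is limited). The gripper opens to 93 mm and grips with 3 to 60 N. Pads are 15 mm wide; open, the fingers measure 128 mm over their backs; the gripper's body (75 mm by 188 mm) begins 65 mm behind the grasp point.
Start: joints at [-1.245, 0.13, 1.488, -0, 1.523, -0.085], TCP at [0.24, -0.55, 0.219] pointing down, gripper open.
Joint ranges: [-2.96, 2.96], [-0.89, 2.26], [0.02, 2.5], [-1.34, 4.48], [0, 2.73], [-2.66, 2.66]. Speed limits (rad/s): [2.39, 2.39, 2.79, 3.14, 3.14, 3.14].

### API

Orientations are given as a unit quaternion [x, y, z, w].
In Python, from plant import sense, grab_frame, sign_off, grasp_offset gives the robot as it stands.
- The arm moves only by the tool play_rows, never from a script. Its argument "increments" is a list of rows, each a list of 3 entries, a list of its own where there are three numbers: the shift along the tool's x, y, z in mm, then the turn about the tool's y in degrees, then the finger opening in mm, from 0 to 93. In form: [[[x, y, z], turn, claw], ...]. A call has 1 to 20 rows; each row shifts and turns the commanded pose from where the row before left it, along the tool's axes as they then stand; what a row does not reach is not made up. A row lasts 1/10 s, in which the tool goes at most 50 mm and 8.59 degrees, less where a joint would pass 70% of its speed; a pose out of reach is approached as far as the arm can. A call with a gripper value outside its range is refused whole. The fingers move at their own pace and stop on an object; the grip force is fixed at half the most. Time passes only in rows, so rows that do not move let the fingers close. It gives the time, the measured TCP pose, the force and the opening at its end, in the units of the state.
- sense(): the state, without advancing time (a new reading comes with each control period).
- grab_frame(name): name is "scene" or "top"; returns a dict with "image" (400x640x3 uint8, blue, green, red), "fovy" (degrees; the focal length in pixels is half the picture's height over the tangent of half this angle, whatever the lens; pixels are square), "cx", "cy" (the principal point, pixels), "dist" ([k1, k2, p1, p2, k3] as OpenCV has them; the pictures are not rectified), "rvec" (rotation vector, rad) and "tvec" (3), from world to camera coordinates, as OpenCV has them. Camera axes: x right, y down, z forward; pixel columns grow to the right and rows downward; lengths in m; the calibration is good to about 2 mm. A picture is of the moment at which its call begins. There is no depth.
- sign_off(): hands the job in, once; it reports no verdict.
The state is a dict: "time_s": time; "joint_pos": joint angles; "qvel": joint speeds; "joint_efforts": joint torques, N m; "tcp_pos": TCP position; "tool_rot": TCP orientation; "contact_force": force on the tool from outside, world axes, zero at the start; "moment": the same for the moment, N m; "gripper_width": finger opening in m.
Only numpy, scipy, OpenCV 4.12 (cv2) and the standard library are available. Lean on these libraries where they do the work, as an engineer would, in place of code of your own. Each camera call takes 0.05 s, during which the arm holds its last target.

### The job

Open the wooden biscuit box with the child lock: press the metal spring strip along its side down with the fingertips and, keeping it held down all the way, push the lid's rib along until the lid is fully open against its stop. Then let the strip spring back up so that it locks the lid open, and come clear. Only press and push: do not lift or shift the box, and leave the spice jar and the salt shaker where they stand.

Things in the scene. Friction and masses are not known exactly. Their poses are not given: they have to be found in the camera images.
- treat_box: wooden box, 280 long (its x), 191 wide (its y, -116 to +75), 88 mm high, 2.3 to 3.3 kg, loose on the worktop. Origin: underside, mid-length; +x is the way the lid opens, z up. The lid (wood, 130 x 137 x 8 mm, top 68 mm above the worktop) covers the -x half, a fixed deck the +x half. The metal spring strip runs along the -y side at y = -97, between end cheeks 44 mm high at x = +-137
- box_lid (a joint): how far the lid has slid along the box's +x, m: 0 closed, 0.110 fully open at its hard stop; friction about 1.5 N. Its underside edge is notched every 22 mm; while the strip is up, the strip's tooth sits in a notch (2 mm play) and blocks the lid. The last notch, at 0.110, locks it open
- box_strip (a joint): how far the strip is pressed straight down, m: 0 up (sprung), 0.012 at the bottom. The lid is free when it is pressed 8 mm or more; the spring takes about 4 N at the top, 8.5 N at the bottom, and lifts the strip again. The whole strip moves as one, wherever it is pressed
- strip_pad (a point): point on the strip's top face, at box x = -105, y = -97, 52 mm above the worktop when up: middle of the free length behind the rib where a fingertip can be set when the lid is closed. The top face is flat, 34 mm wide (y -114 to -80), 262 mm long (x -131 to +131). The lid's near edge is at y = -75, beside the strip, its top 16 mm above the strip's
- push_face (a point): point on the lid's push rib, on its upright face looking to the box's -x (closed: x = -70, open: x = +40), over the strip's middle line, at the rib's lower edge 62 mm above the worktop. The rib crosses the lid and overhangs the strip (y -113 to +52); its face is 26 mm high, with a slope behind. A finger on the strip on the -x side, moved along +x, pushes this face
- spice_jar: bystander: spice jar 47 mm across, 98 mm high, on the +y side of the box, origin at its underside
- shaker: bystander: salt shaker 44 mm across, 90 mm high, on the +y side of the box, origin at its underside

How it is judged:
By the outcome, as a careful person would: the job done as asked, in the order asked, and still so for the second after the job is handed in, with the robot touching nothing.
It also fails if it takes over 32 s, if anything falls off the work surface, if the arm or the gripper's body presses on something with over 40 N, if the wrist force passes 120 N, or if a joint passes its speed limit or range.

## Working session

There is one attempt and no reset: what is moved stays moved. The work goes in short steps, Python scripts to look and compute and a tool call to move; the robot and the scene stay as the last step left them, time stands still between calls to the robot, and variables do not carry over. Pictures are saved under pics/ and viewed, and the job is handed in when it is done.

Besides the shell and the picture viewer there is one more tool, called after "Request:" as name(argument=value, ...), one argument or row to a line, values as JSON. play_rows: Moves the arm, as the interface text tells. Its arguments: {"type":"object","properties":{"increments":{"type":"array","items":{"type":"array"}}},"required":["increments"]}

```bash
mkdir -p pics; ls; cat > h.py <<'E'
import numpy as np, cv2
from plant import sense, grab_frame, sign_off, grasp_offset
def cam(f):
    h,w=f['image'].shape[:2]; fl=h/2/np.tan(np.radians(f['fovy'])/2)
    K=np.array([[fl,0,f['cx']],[0,fl,f['cy']],[0,0,1]]); return K,np.array(f['dist'],float),np.array(f['rvec'],float),np.array(f['tvec'],float)
def ray(c,uv,z):
    K,d,r,t=c; p=cv2.undistortPoints(np.array([[uv]],float),K,d)[0,0]
    R=cv2.Rodrigues(r)[0]; o=-R.T@t.ravel(); v=R.T@np.array([p[0],p[1],1]); return o+v*(z-o[2])/v[2]
def proj(c,P):
    K,d,r,t=c; return cv2.projectPoints(np.array(P,float).reshape(-1,3),r,t,K,d)[0][:,0]
E
python3 - <<'E'
from h import *
import pickle
s=sense(); print(s, grasp_offset)
for n in('scene','top'):
    f=grab_frame(n); pickle.dump(f,open(n+'.pkl','wb')); cv2.imwrite(f'pics/{n}0.png',f['image']); print(n,f['fovy'],f['cx'],f['cy'],f['dist'],f['rvec'],f['tvec'])
E
```

```text
pics
{'time_s': 0.0, 'joint_pos': array([-1.24539369e+00,  1.31172256e-01,  1.48929374e+00, -1.59569746e-05,
        1.52300270e+00, -8.54125482e-02]), 'qvel': array([-2.03147425e-04,  7.09522036e-04,  9.92716392e-05,  3.96742695e-04,
        1.01204263e-03,  1.39034262e-03]), 'joint_efforts': array([-2.11682629e-03, -5.59851122e+01, -4.91762424e+01,  7.63164321e-02,
        3.53309757e-02, -1.34884890e-04]), 'tcp_pos': array([ 0.23943542, -0.54952044,  0.21757289]), 'tool_rot': array([-0.14431108,  0.69289941, -0.69158374,  0.14414109]), 'contact_force': array([-0.0630503 ,  0.25094106,  0.24465725]), 'moment': array([-3.69183354e-02, -1.88168636e-02,  8.10631489e-05]), 'gripper_width': 0.09308778533974231} 0.0188
scene 50.92658708464211 324.9390785425157 196.03423506561603 [-0.03982091  0.          0.          0.          0.        ] [ 0.81006918 -2.38881123  1.30643995] [0.63932896 0.08657698 0.85947916]
top 49.64135338083656 316.51806630425375 202.57399635707074 [-0.06428611  0.          0.          0.          0.        ] [ 2.14165687 -2.12075853  0.14641261] [0.35451819 0.54675134 0.82814365]
```

View pics/scene0.png

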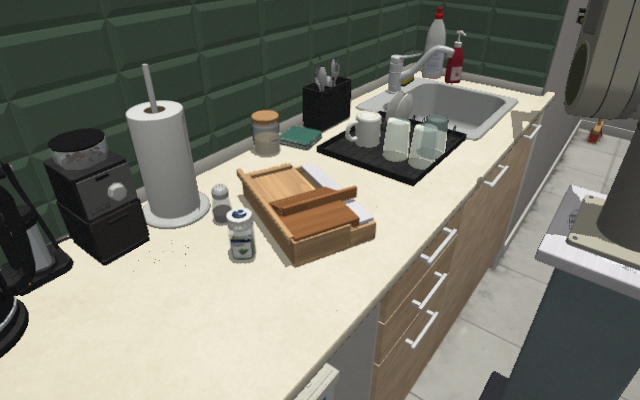

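View pics/top0.png

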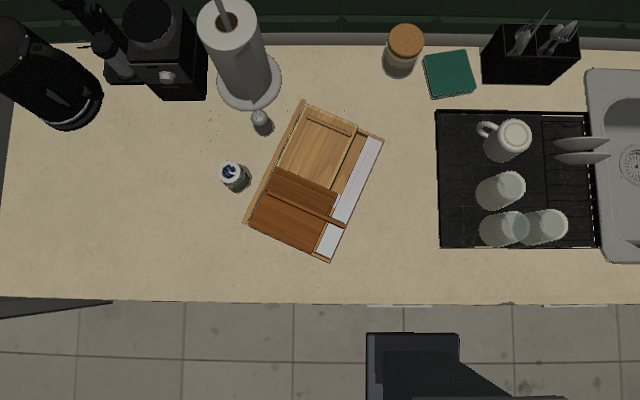

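The top view shows the box at about (315,180). Its strip (white) is on the right, from (375,140) to (325,258), and the rib runs from (265,187) to (345,225). The lid covers the lower half. The jar (235,175) and shaker (262,122) stand to the left. I'll enlarge it.

```bash
python3 - <<'E'
from h import *
import pickle
f=pickle.load(open('top.pkl','rb'));im=f['image'][90:275,225:400]
cv2.imwrite('pics/top_c.png',cv2.resize(im,None,fx=3.2,fy=3.2,interpolation=cv2.INTER_CUBIC))
f=pickle.load(open('scene.pkl','rb'));im=f['image'][155:270,210:390]
cv2.imwrite('pics/scene_c.png',cv2.resize(im,None,fx=4.4,fy=4.4,interpolation=cv2.INTER_CUBIC))
E
```

```text
(no output)
```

View pics/top_c.png

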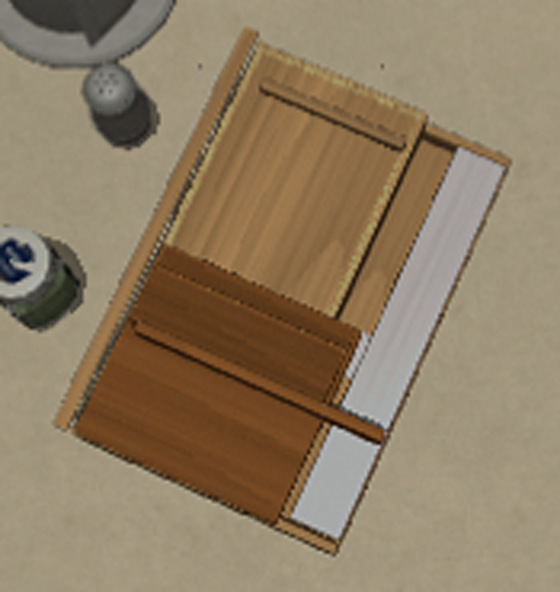

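View pics/scene_c.png

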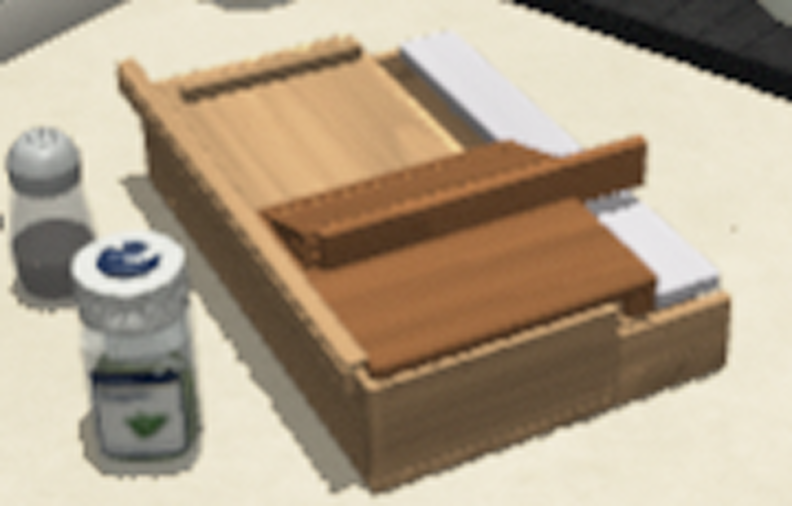

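```bash
cat > fit.py <<'E'
from h import *
import pickle
from scipy.optimize import least_squares
T=cam(pickle.load(open('top.pkl','rb')));S=cam(pickle.load(open('scene.pkl','rb')))
ob=[('T',(457,148),(131,-80,52)),('T',(504,162),(131,-114,52)),('T',(337,542),(-131,-114,52)),('T',(290,515),(-131,-80,52)),('T',(511,160),(140,-116,44)),('T',(334,555),(-140,-116,44)),('T',(247,30),(140,75,88)),('T',(54,425),(-140,75,88)),
('S',(720,278),(-131,-114,52)),('S',(660,303),(-131,-80,52)),('S',(375,490),(-140,75,0)),('S',(728,298),(-140,-116,44)),('T',(383,440),(-70,-113,88))]
def px(c,uv): return np.array(uv)/3.2+(225,90) if c=='T' else np.array(uv)/4.4+(210,155)
def W(p,P):
    x,y,a=p; P=np.array(P,float)/1000; c,s=np.cos(a),np.sin(a); return np.array([x+c*P[0]-s*P[1],y+s*P[0]+c*P[1],P[2]])
def res(p): return np.concatenate([proj(T if c=='T' else S,W(p,P))[0]-px(c,u) for c,u,P in ob])
if __name__=='__main__':
    r=least_squares(res,[.55,0,-.4],loss='soft_l1'); p=r.x; print(p,np.degrees(p[2])); print(res(p).reshape(-1,2).round(1))
    for P in[(-105,-97,52),(-70,-97,62),(40,-97,62),(5,-97,52)]: print(P,W(p,P).round(4))
    print(ray(T,px('T',(24,255)),.098),ray(T,px('T',(108,85)),.09))
E
python3 fit.py
```

```text
[ 0.59578545  0.38151113 -0.41467627] -23.759200144374063
[[ 0.1 -1. ]
 [ 0.6  1.2]
 [ 0.7 -0.3]
 [-0.3  1. ]
 [ 0.5 -0.5]
 [ 0.6  0.3]
 [-1.7 -3.7]
 [-2.4 -0.9]
 [ 0.9 -1.4]
 [ 0.1 -2.2]
 [-4.9  4.5]
 [ 2.2 -0.5]
 [-0.8  1.5]]
(-105, -97, 52) [0.4606 0.335  0.052 ]
(-70, -97, 62) [0.4926 0.3209 0.062 ]
(40, -97, 62) [0.5933 0.2766 0.062 ]
(5, -97, 52) [0.5613 0.2907 0.052 ]
[0.59816365 0.52221311 0.098     ] [0.7089749  0.47612767 0.09      ]
```

```bash
cat > ov.py <<'E'
from fit import *
def draw(p,tag):
    for n,c,o,k,sh in(('top',T,(225,90),3.2,(185,175)),('scene',S,(210,155),4.4,(115,180))):
        im=pickle.load(open(n+'.pkl','rb'))['image'][o[1]:o[1]+sh[0],o[0]:o[0]+sh[1]]
        im=cv2.resize(im,None,fx=k,fy=k,interpolation=cv2.INTER_CUBIC)
        L=[[(x,y,z) for x,y in((-140,75),(140,75),(140,-116),(-140,-116),(-140,75))] for z in(0,)]
        L+=[[(-131,-114,52),(-131,-80,52),(131,-80,52),(131,-114,52),(-131,-114,52)],[(-140,75,0),(-140,75,88),(140,75,88)],[(-70,-113,62),(-70,52,62),(-70,52,88),(-70,-113,88),(-70,-113,62)]]
        for l in L:
            q=(proj(c,[W(p,P) for P in l])-o+.5)*k-.5
            cv2.polylines(im,[np.int32(q)],False,(0,0,255),1)
        cv2.imwrite(f'pics/ov_{n}{tag}.png',im)
if __name__=='__main__':
    for c in(T,S): R=cv2.Rodrigues(c[2])[0]; print(-R.T@c[3].ravel())
    w=[i for i,o in enumerate(ob) if i not in(6,7,10)]
    r=least_squares(lambda p:res(p).reshape(-1,2)[w].ravel(),[.55,0,-.4],loss='soft_l1');p=r.x;print(p,np.degrees(p[2]));print(res(p).reshape(-1,2)[w].round(1)); draw(p,'a')
    np.save('p.npy',p)
E
python3 ov.py
```

```text
[0.40726286 0.34250268 0.90954437]
[0.10313986 0.92710349 0.53365045]
[ 0.59659578  0.38233212 -0.41756804] -23.92488627884564
[[-0.2 -1.2]
 [ 0.3  1. ]
 [ 0.  -0.6]
 [-1.   0.6]
 [ 0.2 -0.6]
 [-0.  -0. ]
 [ 0.3 -1.2]
 [-0.6 -2. ]
 [ 1.6 -0.4]
 [-1.4  1.2]]
```

View pics/ov_topa.png

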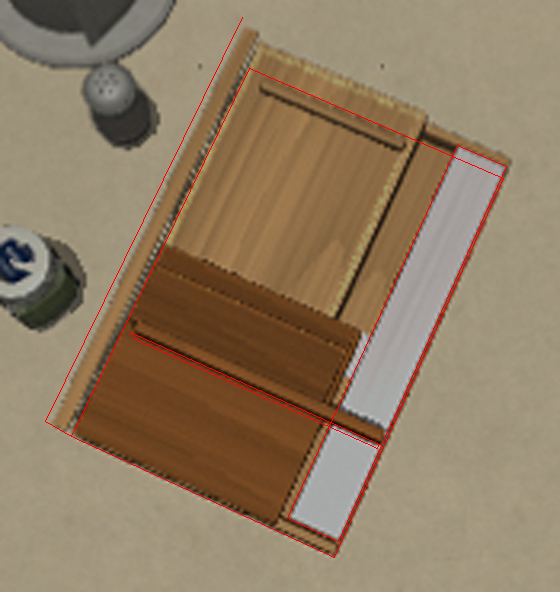

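View pics/ov_scenea.png

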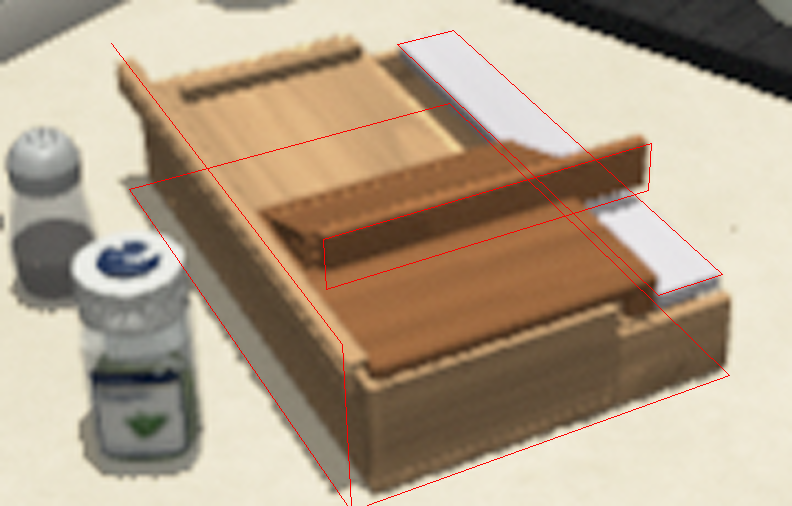

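The strip model lines up within about 1 px (2 mm) in both views. The wall is somewhat lower than I drew it, which doesn't matter. Next I'll work out the moves.

```bash
cat > go.py <<'E'
from fit import *
from scipy.spatial.transform import Rotation as Ro
p=np.load('p.npy')
def st():
    s=sense(); R=Ro.from_quat(s['tool_rot']).as_matrix(); return s,R
def boxc(P):
    c,s=np.cos(p[2]),np.sin(p[2]); d=np.array(P)-[p[0],p[1],0]; return np.array([c*d[0]+s*d[1],-s*d[0]+c*d[1],d[2]])*1000
def info():
    s,R=st(); print('t',s['time_s'],'tcp',s['tcp_pos'].round(4),'box mm',boxc(s['tcp_pos']).round(1),'F',s['contact_force'].round(1),'M',s['moment'].round(2),'w',s['gripper_width'],'j',s['joint_pos'].round(2)); 
    zx=R[:,2]; b=np.array([np.cos(p[2]),np.sin(p[2]),0]); 
    for sg in(1,-1): print('turn about tool y deg to align z with',sg,'box x:',np.degrees(np.arctan2(np.dot(R[:,1],np.cross(zx,sg*b)),np.dot(zx,sg*b))).round(2)); 
    print(R.round(3)); return s,R
def to(P):
    s,R=st(); print('to',P,'tool mm',(R.T@(np.array(P)-s['tcp_pos'])*1000).round(1))
E
python3 - <<'E'
from go import *
info()
b=W(p,(-105,-97,0)); print(b)
for P in[(.42,-.3,.3),(.52,0,.3),(b[0],b[1],.3),]: to(P)
for u in[(440,110),(440,248),(590,110),(555,140),(608,158),(530,215)]: print(u,ray(T,u,0).round(2),ray(T,u,.15).round(2))
E
```

```text
t 0.1 tcp [ 0.2394 -0.5496  0.2177] box mm [  51.4 -996.7  217.7] F [ 0.1  0.4 -0. ] M [ 0.03 -0.01 -0.04] w 0.0929421725247828 j [-1.25  0.13  1.49 -0.    1.52 -0.09]
turn about tool y deg to align z with 1 box x: -42.54
turn about tool y deg to align z with -1 box x: 137.46
[[-0.917 -0.001  0.399]
 [-0.399  0.002 -0.917]
 [-0.    -1.    -0.002]]
[0.46128035 0.33624812 0.        ]
to (0.42, -0.3, 0.3) tool mm [-265.2  -82.  -156.9]
to (0.52, 0, 0.3) tool mm [-476.7  -81.6 -392. ]
to (np.float64(0.4612803486353018), np.float64(0.3362481204563855), 0.3) tool mm [-557.1  -81.  -723.7]
(440, 110) [0.76 0.09 0.  ] [0.7  0.13 0.15]
(440, 248) [0.46 0.1  0.  ] [0.45 0.14 0.15]
(590, 110) [ 0.77 -0.25  0.  ] [ 0.71 -0.15  0.15]
(555, 140) [ 0.69 -0.16  0.  ] [ 0.65 -0.08  0.15]
(608, 158) [ 0.66 -0.28  0.  ] [ 0.61 -0.18  0.15]
(530, 215) [ 0.53 -0.1   0.  ] [ 0.51 -0.02  0.15]
```

Request:
play_rows(
  increments=[
    [[-20, -20, -10], 0, 0],
    [[-33, -20, -20], 0, 0],
    [[-33, -20, -20], 0, 0],
    [[-33, -20, -20], 0, 0],
    [[-33, 0, -20], 0, 0],
    [[-33, 0, -20], 0, 0],
    [[-33, 0, -20], 0, 0],
    [[-33, 0, -20], 0, 0],
    [[-27, 0, -29], 0, 0],
    [[-27, 0, -29], 0, 0],
    [[-27, 0, -29], 0, 0],
    [[-27, 0, -29], 0, 0],
    [[-27, 0, -29], 0, 0],
    [[-27, 0, -29], 0, 0],
    [[-27, 0, -29], 0, 0],
    [[-27, 0, -29], 0, 0],
    [[0, 0, 0], 0, 0],
  ],
)

```text
time_s: 1.8
tcp_pos: [0.5157, -0.0093, 0.298]
tool_rot: [-0.146, 0.693, -0.691, 0.146]
contact_force: [-0.6, -1.0, -0.3]
gripper_width: 0.0005
```

```bash
python3 - <<'E'
from go import *
info(); b=W(p,(-105,-97,0)); to((b[0],b[1],.3))
E
```

```text
t 1.8 tcp [ 0.5157 -0.0093  0.298 ] box mm [  84.9 -390.7  298. ] F [-0.6 -1.  -0.3] M [-0.03  0.03  0.03] w 0.0004872348398685788 j [-0.12 -0.12  1.59  0.    1.67  1.04]
turn about tool y deg to align z with 1 box x: -42.27
turn about tool y deg to align z with -1 box x: 137.73
[[-0.915 -0.001  0.404]
 [-0.404  0.002 -0.915]
 [ 0.    -1.    -0.002]]
to (np.float64(0.4612803486353018), np.float64(0.3362481204563855), 0.3) tool mm [ -89.7   -1.4 -338.1]
```

Request:
play_rows(
  increments=[
    [[-11, 0, -42], 0, 0],
    [[-11, 0, -42], 0, 0],
    [[-11, 0, -42], 0, 0],
    [[-11, 0, -42], 0, 0],
    [[-11, 0, -42], 0, 0],
    [[-11, 0, -42], 0, 0],
    [[-12, 0, -43], 0, 0],
    [[-12, 0, -43], 0, 0],
    [[0, 0, 0], -7, 0],
    [[0, 0, 0], -7, 0],
    [[0, 0, 0], -7, 0],
    [[0, 0, 0], -7, 0],
    [[0, 0, 0], -7, 0],
    [[0, 0, 0], -7.3, 0],
    [[0, 0, 0], 0, 0],
  ],
)

```text
time_s: 3.3
tcp_pos: [0.463, 0.3316, 0.2982]
tool_rot: [0.385, -0.593, 0.593, -0.384]
contact_force: [0.5, -0.6, -0.4]
gripper_width: 0.0005
```

```bash
python3 - <<'E'
from go import *
info(); b=W(p,(-105,-97,0)); to((b[0],b[1],.1))
for n in('scene','top'):
    f=grab_frame(n); cv2.imwrite(f'pics/{n}1.png',f['image'])
E
```

```text
t 3.3 tcp [0.463  0.3316 0.2982] box mm [-101.6 -100.6  298.2] F [ 0.5 -0.6 -0.4] M [-0.03 -0.04  0.02] w 0.00046104006537764933 j [ 0.53  0.03  1.45 -0.    1.66  0.95]
turn about tool y deg to align z with 1 box x: -0.16
turn about tool y deg to align z with -1 box x: 179.84
[[-0.408 -0.001  0.913]
 [-0.913 -0.001 -0.408]
 [ 0.001 -1.    -0.   ]]
to (np.float64(0.4612803486353018), np.float64(0.3362481204563855), 0.1) tool mm [ -3.7 198.2  -3.4]
```

View pics/scene1.png

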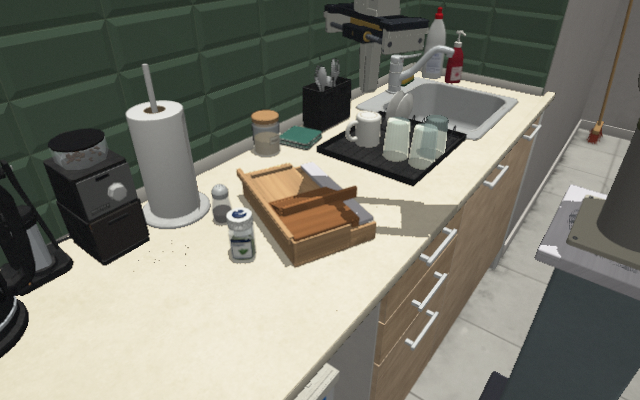

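The tool is aligned (tool z is along box +x, tool x is along box −y, tool y is down) and the gripper is visible above the box. I'll descend in stages.

Request:
play_rows(
  increments=[
    [[-3, 20, -4], 0, 0],
    [[0, 40, 0], 0, 0],
    [[0, 40, 0], 0, 0],
    [[0, 40, 0], 0, 0],
    [[0, 40, 0], 0, 0],
    [[0, 30, 0], 0, 0],
    [[0, 13, 0], 0, 0],
    [[0, 0, 0], 0, 0],
  ],
)

```text
time_s: 4.2
tcp_pos: [0.459, 0.3358, 0.0735]
tool_rot: [-0.385, 0.594, -0.594, 0.382]
contact_force: [-0.5, -0.4, 0.6]
gripper_width: 0.0002
```

```bash
python3 - <<'E'
from go import *
info()
for n,o,k,sh in(('top',(225,90),3.2,(185,175)),('scene',(210,135),4,(140,200))):
    f=grab_frame(n); im=f['image'][o[1]:o[1]+sh[0],o[0]:o[0]+sh[1]]; cv2.imwrite(f'pics/{n}2.png',cv2.resize(im,None,fx=k,fy=k,interpolation=cv2.INTER_CUBIC))
E
```

```text
t 4.2 tcp [0.459  0.3358 0.0735] box mm [-106.9  -98.4   73.5] F [-0.5 -0.4  0.6] M [-0.04 -0.05  0.03] w 0.00023326401448754865 j [ 0.54  0.17  1.72 -0.    1.26  0.97]
turn about tool y deg to align z with 1 box x: -0.35
turn about tool y deg to align z with -1 box x: 179.65
[[-0.411 -0.004  0.912]
 [-0.912 -0.002 -0.411]
 [ 0.004 -1.    -0.002]]
```

View pics/scene2.png

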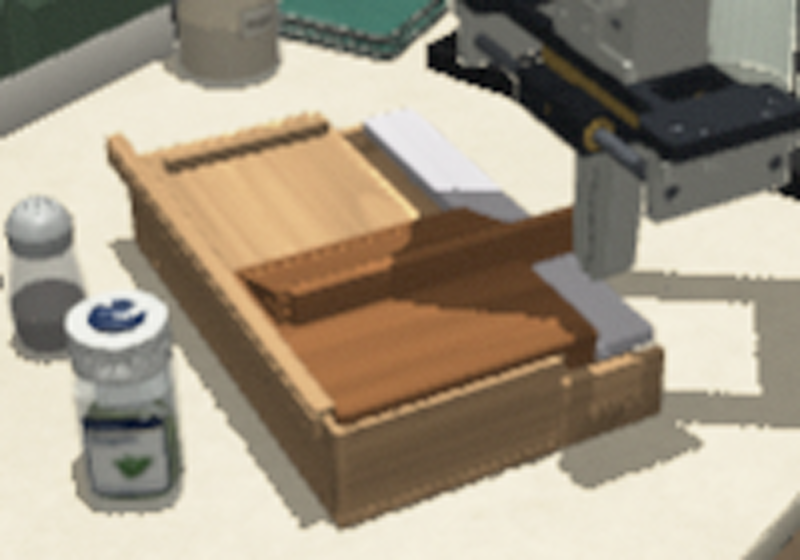

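View pics/top2.png

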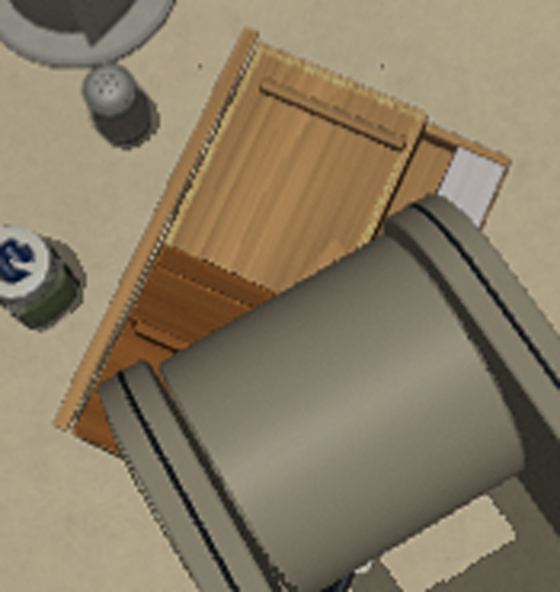

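```bash
python3 - <<'E'
from go import *
s,R=st(); t=s['tcp_pos']
im=cv2.imread('pics/scene2.png')
def d(P,col):
    q=(proj(S,P)-(210,135)+.5)*4-.5; print(q.round(0).tolist()); cv2.polylines(im,[np.int32(q)],True,col,1)
d([t+R@np.array([a,0,b])/1000 for a,b in((-7.5,-17.5),(-7.5,17.5),(7.5,17.5),(7.5,-17.5))],(0,0,255))
d([W(p,(x,y,52)) for x,y in((-131,-114),(-131,-80),(131,-80),(131,-114))],(0,255,0))
cv2.imwrite('pics/scene2b.png',im)
E
```

```text
[[607.0, 293.0], [569.0, 258.0], [595.0, 250.0], [633.0, 285.0]]
[[657.0, 329.0], [599.0, 349.0], [362.0, 120.0], [412.0, 108.0]]
```

View pics/scene2b.png

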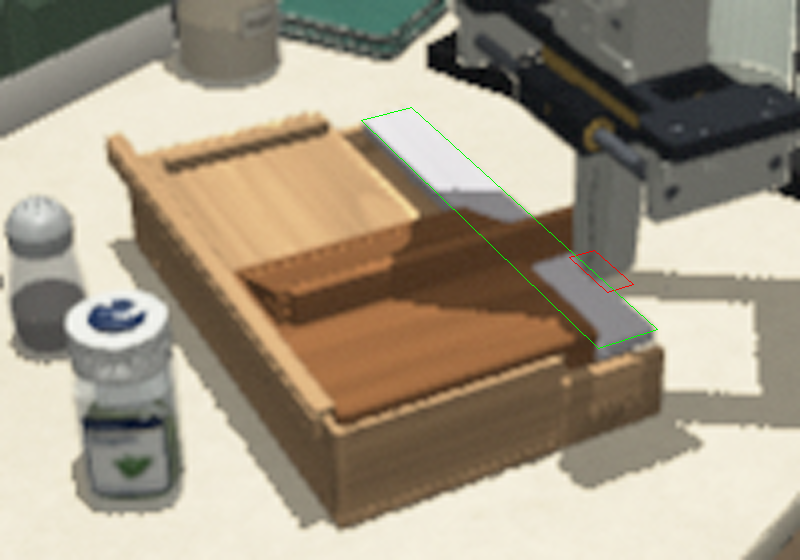

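The fingertip is over the strip behind the rib, agreeing with the model within 2–3 mm. The tip is thinner along box x than I assumed. Now I'll press.

Request:
play_rows(
  increments=[
    [[0, 8, 2], 0, 0],
    [[0, 6, 0], 0, 0],
    [[0, 4, 0], 0, 0],
    [[0, 0, 0], 0, 0],
  ],
)

```text
time_s: 4.7
tcp_pos: [0.4617, 0.3358, 0.057]
tool_rot: [-0.385, 0.594, -0.594, 0.384]
contact_force: [-0.3, -0.3, -0.7]
gripper_width: 0.0002
```

Request:
play_rows(
  increments=[
    [[0, 4, 0], 0, 0],
    [[0, 3, 0], 0, 0],
    [[0, 0, 0], 0, 0],
  ],
)

```text
time_s: 5.0
tcp_pos: [0.4624, 0.3362, 0.0508]
tool_rot: [-0.384, 0.594, -0.594, 0.384]
contact_force: [-0.4, -0.8, 4.6]
gripper_width: 0.0008
```

Request:
play_rows(
  increments=[
    [[0, 2, 0], 0, 0],
    [[0, 2, 0], 0, 0],
    [[0, 0, 0], 0, 0],
  ],
)

```text
time_s: 5.3
tcp_pos: [0.4624, 0.3362, 0.0469]
tool_rot: [-0.384, 0.594, -0.594, 0.384]
contact_force: [-1.2, -0.7, 5.6]
gripper_width: 0.0005
```

Request:
play_rows(
  increments=[
    [[0, 2, 0], 0, 0],
    [[0, 2, 0], 0, 0],
    [[0, 1.5, 0], 0, 0],
    [[0, 0, 0], 0, 0],
  ],
)

```text
time_s: 5.7
tcp_pos: [0.4624, 0.3362, 0.0416]
tool_rot: [-0.384, 0.594, -0.594, 0.385]
contact_force: [-1.7, -1.1, 7.6]
gripper_width: 0.0004
```

Request:
play_rows(
  increments=[
    [[0, 1, 0], 0, 0],
    [[0, 0, 0], 0, 0],
  ],
)

```text
time_s: 5.9
tcp_pos: [0.4624, 0.3362, 0.0407]
tool_rot: [-0.384, 0.594, -0.594, 0.385]
contact_force: [-2.3, -0.8, 7.4]
gripper_width: 0.0004
```

Request:
play_rows(
  increments=[
    [[0, 1, 0], 0, 0],
    [[0, 0, 0], 0, 0],
  ],
)

```text
time_s: 6.1
tcp_pos: [0.4624, 0.3362, 0.0401]
tool_rot: [-0.384, 0.594, -0.594, 0.384]
contact_force: [-3.7, -1.3, 9.6]
gripper_width: 0.0006
```

```bash
python3 -c "
from go import *
info()"
```

```text
t 6.1 tcp [0.4624 0.3362 0.0401] box mm [-104.   -96.6   40.1] F [-3.7 -1.3  9.6] M [-0.33  0.62 -0.01] w 0.0006139295109410872 j [0.54 0.21 1.74 0.   1.19 0.96]
turn about tool y deg to align z with 1 box x: -0.24
turn about tool y deg to align z with -1 box x: 179.76
[[-0.409  0.     0.912]
 [-0.912  0.    -0.409]
 [-0.    -1.     0.   ]]
```

Pressed to about 12 mm (z 40 mm, 9.6 N). Now I'll slide toward the rib.

Request:
play_rows(
  increments=[
    [[0, -0.3, 3], 0, 0],
    [[0, 0, 3], 0, 0],
    [[0, 0, 3], 0, 0],
    [[0, 0, 3], 0, 0],
  ],
)

```text
time_s: 6.5
tcp_pos: [0.4727, 0.3322, 0.0402]
tool_rot: [-0.384, 0.594, -0.593, 0.385]
contact_force: [-4.8, 2.8, 8.9]
gripper_width: 0.0
```

```bash
python3 -c "
from go import *
info()"
```

```text
t 6.5 tcp [0.4727 0.3322 0.0402] box mm [-93.  -96.1  40.2] F [-4.8  2.8  8.9] M [ 0.53  1.03 -0.  ] w 4.5402532245777884e-05 j [0.52 0.23 1.72 0.   1.2  0.94]
turn about tool y deg to align z with 1 box x: -0.22
turn about tool y deg to align z with -1 box x: 179.78
[[-0.409 -0.001  0.913]
 [-0.913  0.002 -0.409]
 [-0.001 -1.    -0.001]]
```

Request:
play_rows(
  increments=[
    [[0, 0, 3], 0, 0],
    [[0, 0, 3], 0, 0],
    [[0, 0, 3], 0, 0],
    [[0, 0, 3], 0, 0],
    [[0, 0, 3], 0, 0],
    [[0, 0, 3], 0, 0],
    [[0, 0, 3], 0, 0],
  ],
)

```text
time_s: 7.2
tcp_pos: [0.4914, 0.3238, 0.0402]
tool_rot: [-0.384, 0.594, -0.593, 0.384]
contact_force: [-7.5, 3.8, 9.9]
gripper_width: 0.0004
```

```bash
python3 - <<'E'
from go import *
info()
for n,o,k,sh in(('top',(225,90),3.2,(185,175)),('scene',(210,135),4,(140,200))):
    f=grab_frame(n); im=f['image'][o[1]:o[1]+sh[0],o[0]:o[0]+sh[1]]; cv2.imwrite(f'pics/{n}3.png',cv2.resize(im,None,fx=k,fy=k,interpolation=cv2.INTER_CUBIC))
E
```

```text
t 7.2 tcp [0.4914 0.3238 0.0402] box mm [-72.4 -96.1  40.2] F [-7.5  3.8  9.9] M [0.62 1.34 0.03] w 0.0003844417608744534 j [0.49 0.25 1.69 0.   1.2  0.91]
turn about tool y deg to align z with 1 box x: -0.21
turn about tool y deg to align z with -1 box x: 179.79
[[-0.409 -0.001  0.913]
 [-0.913  0.002 -0.409]
 [-0.001 -1.    -0.002]]
```

View pics/scene3.png

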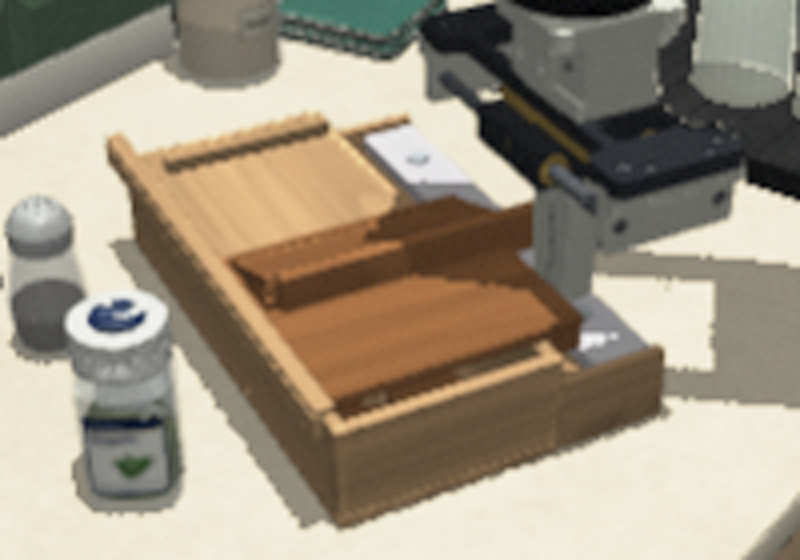

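The lid has moved about 15 mm. The box edges have not moved: near corner (340,522) and cheek corner (660,345), same as before. Continuing.

Request:
play_rows(
  increments=[
    [[0, 0, 3], 0, 0],
    [[0, 0, 3], 0, 0],
    [[0, 0, 3], 0, 0],
    [[0, 0, 3], 0, 0],
    [[0, 0, 3], 0, 0],
    [[0, 0, 3], 0, 0],
    [[0, 0, 3], 0, 0],
    [[0, 0, 3], 0, 0],
    [[0, 0, 3], 0, 0],
    [[0, 0, 3], 0, 0],
  ],
)

```text
time_s: 8.3
tcp_pos: [0.5188, 0.3117, 0.0402]
tool_rot: [-0.384, 0.594, -0.593, 0.384]
contact_force: [-8.2, 4.7, 10.3]
gripper_width: 0.0006
```

Request:
play_rows(
  increments=[
    [[0, 0, 3], 0, 0],
    [[0, 0, 3], 0, 0],
    [[0, 0, 3], 0, 0],
    [[0, 0, 3], 0, 0],
    [[0, 0, 3], 0, 0],
    [[0, 0, 3], 0, 0],
    [[0, 0, 3], 0, 0],
    [[0, 0, 3], 0, 0],
    [[0, 0, 3], 0, 0],
    [[0, 0, 3], 0, 0],
  ],
)

```text
time_s: 9.3
tcp_pos: [0.5462, 0.2996, 0.0402]
tool_rot: [-0.384, 0.594, -0.593, 0.385]
contact_force: [-7.5, 4.8, 10.2]
gripper_width: 0.0005
```

```bash
python3 - <<'E'
from go import *
info()
for n,o,k,sh in(('top',(225,90),3.2,(185,175)),('scene',(210,135),4,(140,200))):
    f=grab_frame(n); im=f['image'][o[1]:o[1]+sh[0],o[0]:o[0]+sh[1]]; cv2.imwrite(f'pics/{n}4.png',cv2.resize(im,None,fx=k,fy=k,interpolation=cv2.INTER_CUBIC))
E
```

```text
t 9.3 tcp [0.5462 0.2996 0.0402] box mm [-12.5 -96.1  40.2] F [-7.5  4.8 10.2] M [0.74 1.3  0.03] w 0.0004865807102378469 j [0.42 0.34 1.58 0.   1.22 0.84]
turn about tool y deg to align z with 1 box x: -0.2
turn about tool y deg to align z with -1 box x: 179.8
[[-0.409 -0.001  0.913]
 [-0.913  0.002 -0.409]
 [-0.001 -1.    -0.002]]
```

View pics/scene4.png

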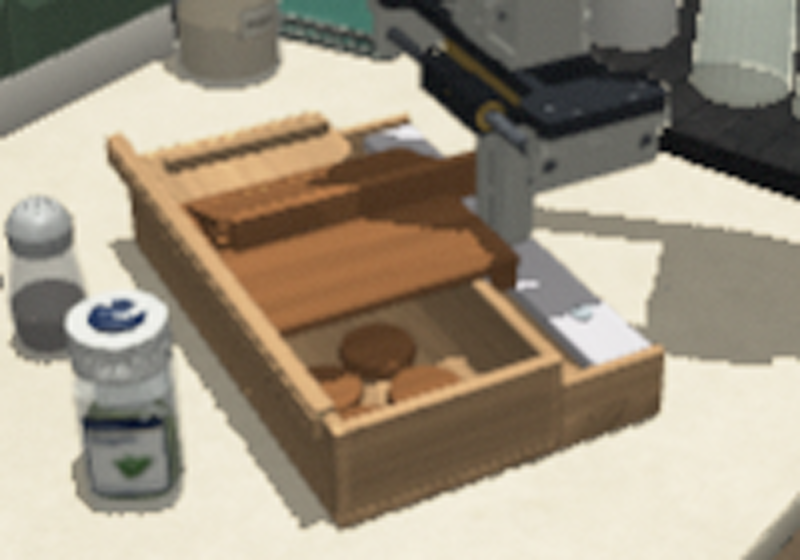

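The lid is well open and the box hasn't moved. The hard stop should come at a TCP box x of about +20 to +25, so I'll approach it slowly.

Request:
play_rows(
  increments=[
    [[0, 0, 3], 0, 0],
    [[0, 0, 3], 0, 0],
    [[0, 0, 3], 0, 0],
    [[0, 0, 3], 0, 0],
    [[0, 0, 3], 0, 0],
    [[0, 0, 3], 0, 0],
    [[0, 0, 3], 0, 0],
    [[0, 0, 3], 0, 0],
    [[0, 0, 2], 0, 0],
    [[0, 0, 2], 0, 0],
  ],
)

```text
time_s: 10.4
tcp_pos: [0.5718, 0.2881, 0.0402]
tool_rot: [-0.384, 0.594, -0.593, 0.385]
contact_force: [-7.9, 4.6, 8.4]
gripper_width: 0.0007
```

Request:
play_rows(
  increments=[
    [[0, 0, 1], 0, 0],
    [[0, 0, 1], 0, 0],
  ],
)

```text
time_s: 10.6
tcp_pos: [0.5736, 0.2873, 0.0402]
tool_rot: [-0.384, 0.594, -0.593, 0.385]
contact_force: [-8.5, 4.1, 9.2]
gripper_width: 0.0005
```

```bash
python3 -c "
from go import *
info()"
```

```text
t 10.6 tcp [0.5736 0.2873 0.0402] box mm [ 17.5 -96.2  40.2] F [-8.5  4.1  9.2] M [0.74 1.18 0.09] w 0.0005221603417880686 j [0.38 0.38 1.53 0.   1.23 0.8 ]
turn about tool y deg to align z with 1 box x: -0.2
turn about tool y deg to align z with -1 box x: 179.8
[[-0.409 -0.001  0.913]
 [-0.913  0.002 -0.409]
 [-0.001 -1.    -0.002]]
```

Request:
play_rows(
  increments=[
    [[0, 0, 1], 0, 0],
    [[0, 0, 1], 0, 0],
  ],
)

```text
time_s: 10.8
tcp_pos: [0.5754, 0.2865, 0.0402]
tool_rot: [-0.384, 0.594, -0.593, 0.385]
contact_force: [-6.4, 4.7, 10.2]
gripper_width: 0.0006
```

Request:
play_rows(
  increments=[
    [[0, 0, 1], 0, 0],
    [[0, 0, 1], 0, 0],
  ],
)

```text
time_s: 11.0
tcp_pos: [0.5773, 0.2857, 0.0402]
tool_rot: [-0.384, 0.594, -0.593, 0.385]
contact_force: [-6.9, 5.0, 8.9]
gripper_width: 0.0005
```

Request:
play_rows(
  increments=[
    [[0, 0, 1], 0, 0],
  ],
)

```text
time_s: 11.1
tcp_pos: [0.5782, 0.2853, 0.0402]
tool_rot: [-0.384, 0.594, -0.593, 0.385]
contact_force: [-6.6, 5.9, 9.2]
gripper_width: 0.0005
```

Request:
play_rows(
  increments=[
    [[0, 0, 1], 0, 0],
  ],
)

```text
time_s: 11.2
tcp_pos: [0.579, 0.2849, 0.0402]
tool_rot: [-0.384, 0.594, -0.593, 0.385]
contact_force: [-9.3, 5.4, 9.7]
gripper_width: 0.0003
```

```bash
python3 - <<'E'
from go import *
info()
for n,o,k,sh in(('top',(225,90),3.2,(185,175)),('scene',(210,135),4,(140,200))):
    f=grab_frame(n); im=f['image'][o[1]:o[1]+sh[0],o[0]:o[0]+sh[1]]; im=cv2.resize(im,None,fx=k,fy=k,interpolation=cv2.INTER_CUBIC)
    if n=='scene':
      for lid in(100,110):
        q=(proj(S,[W(p,(-70+lid,y,z)) for y,z in((-113,62),(52,62),(52,88),(-113,88))])-o+.5)*k-.5; cv2.polylines(im,[np.int32(q)],True,(0,0,255) if lid==110 else (0,255,0),1)
    cv2.imwrite(f'pics/{n}5.png',im)
E
```

```text
t 11.2 tcp [0.579  0.2849 0.0402] box mm [ 23.5 -96.2  40.2] F [-9.3  5.4  9.7] M [0.93 1.57 0.03] w 0.0003408581790907151 j [0.38 0.39 1.51 0.   1.23 0.8 ]
turn about tool y deg to align z with 1 box x: -0.2
turn about tool y deg to align z with -1 box x: 179.8
[[-0.409 -0.001  0.913]
 [-0.913  0.002 -0.409]
 [-0.001 -1.    -0.002]]
```

View pics/scene5.png

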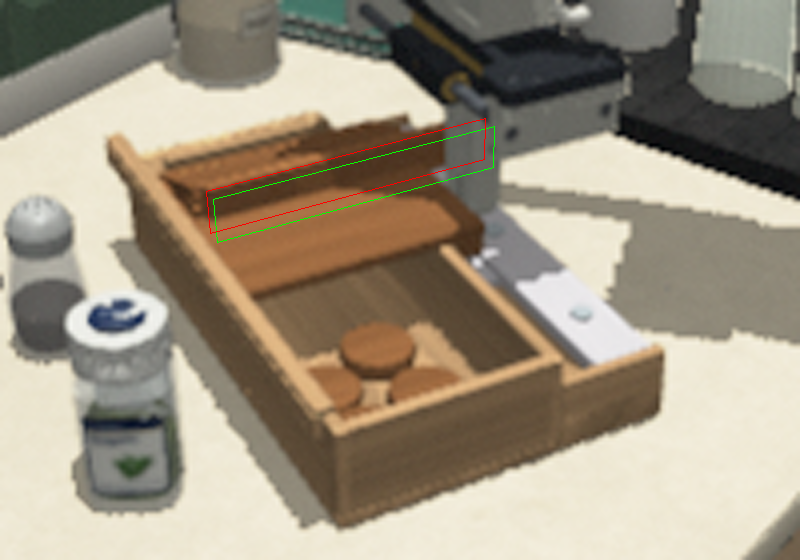

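Request:
play_rows(
  increments=[
    [[0, 0, 0.5], 0, 0],
  ],
)

```text
time_s: 11.4
tcp_pos: [0.5791, 0.2849, 0.0402]
tool_rot: [-0.385, 0.594, -0.592, 0.384]
contact_force: [-11.0, 6.6, 11.6]
gripper_width: 0.0005
```

```bash
python3 -c "
from go import *
info()"
```

```text
t 11.4 tcp [0.5791 0.2849 0.0402] box mm [ 23.5 -96.2  40.2] F [-11.    6.6  11.6] M [0.88 1.71 0.05] w 0.00045041083909600263 j [0.38 0.39 1.51 0.   1.23 0.8 ]
turn about tool y deg to align z with 1 box x: -0.19
turn about tool y deg to align z with -1 box x: 179.81
[[-0.409 -0.002  0.913]
 [-0.913  0.002 -0.409]
 [-0.001 -1.    -0.003]]
```

The stop is reached: the TCP no longer advances and the push rises to 12.8 N. I'll let the strip up, then back off and go clear.

Request:
play_rows(
  increments=[
    [[0, -1, -0.3], 0, 0],
    [[0, -2, 0], 0, 0],
    [[0, -3, 0], 0, 0],
    [[0, -3, 0], 0, 0],
    [[0, -3, 0], 0, 0],
    [[0, -3, 0], 0, 0],
    [[0, 0, 0], 0, 0],
  ],
)

```text
time_s: 12.1
tcp_pos: [0.5793, 0.2833, 0.0541]
tool_rot: [-0.385, 0.594, -0.593, 0.384]
contact_force: [-5.8, 3.2, 3.8]
gripper_width: 0.0004
```

Request:
play_rows(
  increments=[
    [[0, -3, -3], 0, 0],
    [[0, -4, -5], 0, 0],
    [[0, -10, 0], 0, 0],
    [[0, -20, 0], 0, 0],
    [[0, -30, 0], 0, 0],
    [[0, -40, 0], 0, 0],
    [[0, -40, 0], 0, 0],
    [[0, -40, 0], 0, 0],
    [[0, 0, 0], 0, 0],
  ],
)

```text
time_s: 13.0
tcp_pos: [0.5761, 0.2875, 0.2509]
tool_rot: [0.38, -0.593, 0.595, -0.389]
contact_force: [1.1, 0.1, -0.1]
gripper_width: 0.0004
```

```bash
python3 - <<'E'
from go import *
info()
E
```

```text
t 13.0 tcp [0.5761 0.2875 0.2509] box mm [ 19.7 -95.  250.9] F [ 1.1  0.1 -0.1] M [-0.09 -0.08  0.09] w 0.0004003779774351611 j [ 0.38  0.22  1.32 -0.    1.58  0.81]
turn about tool y deg to align z with 1 box x: -0.25
turn about tool y deg to align z with -1 box x: 179.75
[[-0.409  0.012  0.912]
 [-0.912  0.005 -0.41 ]
 [-0.009 -1.     0.009]]
```

Request:
play_rows(
  increments=[
    [[30, -10, 0], 0, 0],
    [[40, -10, 0], 0, 0],
    [[40, -10, 0], 0, 0],
    [[40, -10, 0], 0, 0],
    [[40, 0, 0], 0, 0],
    [[40, 0, 0], 0, 0],
    [[30, 0, 0], 0, 0],
    [[0, 0, 0], 0, 0],
    [[0, 0, 0], 0, 0],
  ],
)

```text
time_s: 13.9
tcp_pos: [0.4664, 0.0487, 0.2821]
tool_rot: [0.383, -0.594, 0.594, -0.384]
contact_force: [0.5, 0.1, -0.4]
gripper_width: 0.0006
```

```bash
python3 - <<'E'
from go import *
info()
for n,o,k,sh in(('top',(225,90),3.2,(185,175)),('scene',(210,135),4,(140,200))):
    f=grab_frame(n); pickle.dump(f,open(n+'_end.pkl','wb')); im=f['image'][o[1]:o[1]+sh[0],o[0]:o[0]+sh[1]]; im=cv2.resize(im,None,fx=k,fy=k,interpolation=cv2.INTER_CUBIC); cv2.imwrite(f'pics/{n}6.png',im)
E
```

```text
t 13.9 tcp [0.4664 0.0487 0.2821] box mm [  16.3 -357.8  282.1] F [ 0.5  0.1 -0.4] M [-0.07 -0.07 -0.01] w 0.0005596426950854102 j [-0.01 -0.25  1.74  0.    1.65  0.42]
turn about tool y deg to align z with 1 box x: -0.34
turn about tool y deg to align z with -1 box x: 179.66
[[-0.411  0.002  0.912]
 [-0.912  0.    -0.411]
 [-0.001 -1.     0.001]]
```

View pics/scene6.png

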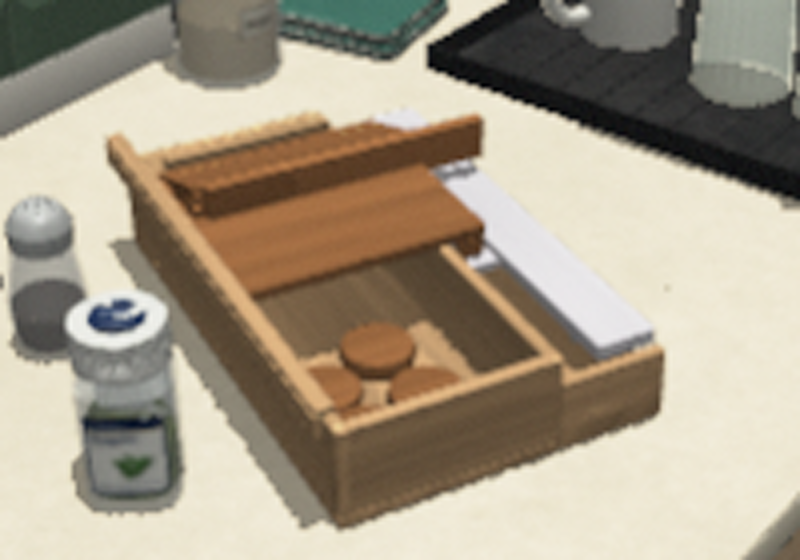

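View pics/top6.png

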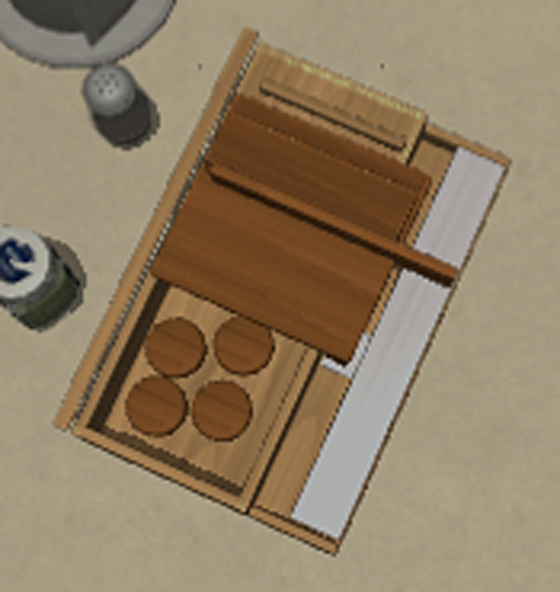

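```bash
python3 - <<'E'
from go import *
for a,b,z in(((383,440),(457,278),.088),((277,523),(350,360),.068),((134,322),(208,163),.088),((166,247),(241,97),.068)):
    A,B=[ray(T,px('T',u),z) for u in(a,b)]; print((boxc(B)-boxc(A)).round(1))
for n in('top','scene'):
    a=pickle.load(open(n+'.pkl','rb'))['image'];b=pickle.load(open(n+'_end.pkl','rb'))['image']
    d=cv2.absdiff(a,b).max(2)>25; print(n,d[165:195,215:240].sum() if n=='top' else (d[205:265,225:260].sum(), d[180:225,208:228].sum(), d[240:268,285:380].sum()), d[105:140,250:275].sum() if n=='top' else '')
E
```

```text
[108.6  -0.8   0. ]
[109.3   0.8   0. ]
[108.8   1.5   0. ]
[108.3  -1.4   0. ]
top 0 6
scene (np.int64(0), np.int64(0), np.int64(18))
```

```bash
python3 - <<'E'
from go import *
def g(n): return cv2.cvtColor(pickle.load(open(n,'rb'))['image'],cv2.COLOR_BGR2GRAY).astype(np.float32)
for n,rs in(('scene',[(225,268,285,380),(200,265,250,295),(236,262,355,380)]),('top',[(240,268,240,340),(125,145,355,390),(95,225,242,300)])):
    a,b=g(n+'.pkl'),g(n+'_end.pkl')
    for y0,y1,x0,x1 in rs:
        A=a[y0:y1,x0:x1].copy();B=b[y0:y1,x0:x1].copy(); print(n,(y0,x0),cv2.phaseCorrelate(A,B,cv2.createHanningWindow(A.shape[::-1],cv2.CV_32F)))
E
```

```text
scene (225, 285) ((0.1792930105078625, 0.10858628794863989), 0.7827712036945201)
scene (200, 250) ((0.5087260300390959, -0.01729995293026576), 0.592929036234632)
scene (236, 355) ((0.490450282073823, 0.37341874774124584), 0.9762677853195756)
top (240, 240) ((-0.06802456329534579, 0.10648667748769647), 0.7153353220621744)
top (125, 355) ((-0.045705297995858984, -0.007442051266844274), 1.0105243020587498)
top (95, 242) ((-0.20737304923263977, 0.45893508301044506), 0.7056673275982892)
```

```bash
python3 -c "
from plant import sign_off
print(sign_off())"
```

```text
the job is handed in; nothing more can be done
None
```

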